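# Refill the carousel bin through the tipping chute

### The job

Put the hexagonal standoff that lies on the bench into the level tipping pan beside the one already there, and turn the carousel, which has upright posts to push or pull, until its empty bin sits squarely under the chute's spout. Only then lift the pan's bar to tip both standoffs down the chute into that bin, and let the pan back down to level, leaving the bin where it is under the spout. Leave the bearing, the tube spacer, the jar and the reel where they stand.

Things in the scene. Friction and masses are not known exactly. Their poses are not given: they have to be found in the camera images.
- standoff_a: a plain steel hexagonal standoff (spacer bar), 14 mm across flats, 16 mm across corners, 40 mm long, about 55 g, lying on a flat face on the bench among the clutter, so 16 mm wide and 14 mm high. Origin at its centre (7 mm above what it lies on); own x along its length
- standoff_b: an identical hexagonal standoff that already lies in the pan, in the outer half (centre 60 to 78 mm out from the hinge line), roughly parallel to the hinge; origin and axes likewise
- carousel: fixed carousel stand, origin on the bench at the rotor's vertical axis. Its own -y points from the axis towards chute and pan; own x runs across the chute. The steel chute, 69 mm wide, fills own y -58 to -166 mm at heights 100 to 205 mm; its floor slopes up to the pan's hinge at own y -157 mm. A 50 mm wide column stands under the hinge
- rotor (a joint): turn of the rotor, rad, counter-clockwise from above, no end stops: 0 or any multiple of 2 pi puts the empty bin squarely under the spout. Friction about 0.05 N m: it stays where left. Black disc, 270 mm diameter, with five like orange open bins 72 degrees apart and five upright posts between them. Four bins hold stock (washers, balls, brass tubes, square blocks)
- empty_bin (a point): centre of the inside floor of the one empty bin, 29 mm above the bench, 87 mm from the rotor's axis. Each bin is 72 mm across, 62 mm radially, walls 3 mm, rim 61 mm above the bench. Turns with the rotor; own -y points outwards, and at rotor 0 its axes are the carousel's
- spout (a point): centre of the lower opening (63 mm across, 50 mm radially) of the chute's vertical spout, 100 mm above the bench, 87 mm from the rotor's axis; parts drop out here
- pan (a joint): angle of the tipping pan, rad: 0 level (rest), positive as its outer end is lifted, end stop 1.3; falls back level when let go. Aluminium, hinged at the chute's upper lip: inside 54 mm across (carousel's x) by 95 mm long, walls 25 mm high on three sides, open towards the chute. Lifted past about 1 rad its load slides out
- pan_lip (a point): middle of the pan's hinge line (along the carousel's x) at the open end of its floor, 182 mm above the bench
- pan_floor (a point): centre of the top of the pan's floor, 47.5 mm out from the hinge line; axes as the carousel's when level
- pan_bar (a point): middle of the pan's grey round lifting bar: 10 mm diameter, 68 mm long, parallel to the hinge, 130 mm out from the hinge line and 35 mm above the pan floor, so 217 mm above the bench when level; 27 mm clear gap between bar and pan wall, 60 mm between the side arms that hold it
- bearing: bystander: steel ball bearing lying flat, a ring 30 mm in diameter with a 12 mm bore, 9 mm high; origin at the centre of its underside
- spacer: bystander: round aluminium tube spacer standing on end, 22 mm diameter, 28 mm high; origin at the centre of its underside
- jar: bystander: small lidded glass jar, 46 mm diameter, 62 mm high; origin at the centre of its underside
- spool: bystander: empty grey plastic reel standing on end, 50 mm diameter, 50 mm high; origin at the centre of its underside
- post0 (a point): top centre of finger post 0: bare upright aluminium post on the rotor, 12 mm diameter, top 95 mm above the bench, 112 mm from the rotor's axis, in the gap between two bins (36 degrees counter-clockwise from the empty bin); free for the upper 34 mm above the bin rims
- post1 (a point): top centre of finger post 1: bare upright aluminium post on the rotor, 12 mm diameter, top 95 mm above the bench, 112 mm from the rotor's axis, in the gap between two bins (108 degrees counter-clockwise from the empty bin); free for the upper 34 mm above the bin rims
- post2 (a point): top centre of finger post 2: bare upright aluminium post on the rotor, 12 mm diameter, top 95 mm above the bench, 112 mm from the rotor's axis, in the gap between two bins (180 degrees counter-clockwise from the empty bin); free for the upper 34 mm above the bin rims
- post3 (a point): top centre of finger post 3: bare upright aluminium post on the rotor, 12 mm diameter, top 95 mm above the bench, 112 mm from the rotor's axis, in the gap between two bins (252 degrees counter-clockwise from the empty bin); free for the upper 34 mm above the bin rims
- post4 (a point): top centre of finger post 4: bare upright aluminium post on the rotor, 12 mm diameter, top 95 mm above the bench, 112 mm from the rotor's axis, in the gap between two bins (324 degrees counter-clockwise from the empty bin); free for the upper 34 mm above the bin rims

How it is judged:
By the outcome, as a careful person would: the job done as asked, in the order asked, and still so for the second after the job is handed in, with the robot touching nothing.
It also fails if it takes over 67 s, if anything falls off the work surface, if the arm or the gripper's body presses on something with over 40 N, if the wrist force passes 120 N, or if a joint passes its speed limit or range.

### The arm

A 6-joint arm with a two-finger parallel gripper is mounted at the origin on the work surface. World frame = base frame: x ahead of the robot, y to its left, z up, the work surface at z = 0. Lengths are in m, angles in rad, forces in N, time in s.
With the tool pointing down it reaches from about 0.25 to 0.85 m from the base axis. Payload 12.5 kg.
Tool frame: the origin (TCP) lies on the mounting face of the last link; the fingertips stand 186 mm ahead of it and the grasp point (between the pads) lies 167 mm ahead of it; z points along the fingers, y is the line along which they close (so a half turn about z gives the same grasp; the last joint's range is limited). The gripper opens to 93 mm and grips with 3 to 60 N. Pads are 15 mm wide; open, the fingers measure 128 mm over their backs; the gripper's body (75 mm by 188 mm) begins 65 mm behind the grasp point.
Start: joints at [-1.375, 0.351, 1.652, -0, 1.139, -0.085], TCP at [0.152, -0.528, 0.405] pointing down, gripper open.
Joint ranges: [-2.75, 2.75], [-0.79, 2.1], [0.01, 2.65], [-1.57, 4.71], [0.07, 3.14], [-2.87, 2.87]. Speed limits (rad/s): [2.22, 2.22, 2.79, 3.14, 3.14, 3.14].

### API

Orientations are given as a unit quaternion [w, x, y, z].
In Python, from station import r, read_camera, calibration gives the robot as it stands (r), with the cameras as plain functions.
- The arm moves only by the shell command python3 shift.py 'ROWS' [FORCE]. ROWS is rows parted by semicolons, their numbers by spaces, 1 to 8 of them, each of 7 numbers: a rotation vector rx, ry, rz in rad, then dx, dy, dz in m, then the opening from 0.0 (shut) to 1.0 (fully open); each row is the pose to reach, as a shift and turn from the pose commanded when the command began, along the tool's axes at that moment; what a row does not reach only later rows make up. A row lasts 1/8 s, in which the tool goes at most 0.0625 m and 0.188 rad, less where a joint would pass 70% of its speed; a pose out of reach is approached as far as the arm can. The fingers move at their own pace and stop on an object; FORCE is the grip in N (left out, the last holds). Time passes only in rows, so rows that do not move let the fingers close. It prints the time, the measured TCP pose, the force, the opening and the grip force at its end.
- r.read_state(): the state, without advancing time (a new reading comes with each control period).
- read_camera(name): name is "side" or "top" or "wrist"; returns the picture (420x560x3 uint8, red, green, blue); there is no depth.
- calibration(name): a dict with "fx", "fy", "cx", "cy" (pixels), "rvec" (rotation vector, rad) and "tvec" (3), from world to camera coordinates, as OpenCV has them. Camera axes: x right, y down, z forward; pixel columns grow to the right and rows downward; lengths in m; the calibration is good to about 2 mm. A picture is of the moment at which its call begins: read the wrist's pose just before it. calibration takes no time and is no camera call; for the wrist camera it gives the pose at the moment of the call.
- r.job_done(): hands the job in; it is judged then, once.
The state is a dict: "clock": time; "joint_pos": joint angles; "joint_velocities": joint speeds; "effort": joint torques, N m; "tcp_pos": TCP position; "tcp_rot": TCP orientation; "force": force on the tool from outside, world axes, zero at the start; "wrist_torque": the same for the moment, N m; "finger_gap": opening from 0.0 (shut) to 1.0 (fully open); "grasp_force": force on a finger pad.
Only numpy, scipy, OpenCV 4.12 (cv2) and the standard library are available. Lean on these libraries where they do the work, as an engineer would, in place of code of your own. Each camera call takes 0.05 s, during which the arm holds its last target. There are 200 camera calls.

## Working session

There is one attempt and no reset: what is moved stays moved. The work goes in short steps, Python scripts to look and compute and a shell command to move; the robot and the scene stay as the last step left them, time stands still between calls to the robot, and variables do not carry over. Pictures are saved under pics/ and viewed, at most 10 in all, crops included, and the job is handed in when it is done.

```bash
ls; mkdir -p pics
python3 - <<'E'
from station import r, read_camera, calibration
import cv2
for n in("side","top"):
    im=read_camera(n); cv2.imwrite(f"pics/{n}0.png",im[...,::-1]); c=calibration(n); print(n,c)
s=r.read_state();print(s)
E
```

```text
pics
shift.py
station.py
side {'fx': 405.3525484038192, 'fy': 405.3525484038192, 'cx': 281.1982813774913, 'cy': 213.81494397557077, 'rvec': array([ 2.13757063, -0.03274333,  0.04828288]), 'tvec': array([-0.52076064,  0.11844174,  1.10510532])}
top {'fx': 399.00875478599517, 'fy': 399.00875478599517, 'cx': 274.60045464158395, 'cy': 211.19416345707663, 'rvec': array([ 2.17245664, -2.12898167,  0.17659799]), 'tvec': array([-0.03851878,  0.56631525,  1.05646344])}
{'clock': 0.1, 'joint_pos': array([-1.37459848e+00,  3.51190100e-01,  1.65229560e+00, -3.05630597e-05,
        1.13910633e+00, -8.46133573e-02]), 'joint_velocities': array([-5.09932824e-05, -4.04336973e-04, -2.32789386e-03, -5.41263351e-04,
        3.33317383e-04, -6.45384034e-04]), 'effort': array([ 6.19635903e-04, -4.98026955e+01, -2.85703737e+01,  6.99884864e-02,
        2.38704780e-02, -7.25957466e-05]), 'tcp_pos': array([ 0.15242054, -0.52835775,  0.40427545]), 'tcp_rot': array([-4.98134095e-04,  9.90158296e-01,  1.39951057e-01, -4.17189216e-05]), 'force': array([0.2372947 , 0.36580553, 0.74740194]), 'wrist_torque': array([-0.02469937, -0.03021151,  0.04586076]), 'grasp_force': 0.0, 'finger_gap': 0.9995998693557928}
```

View pics/side0.png

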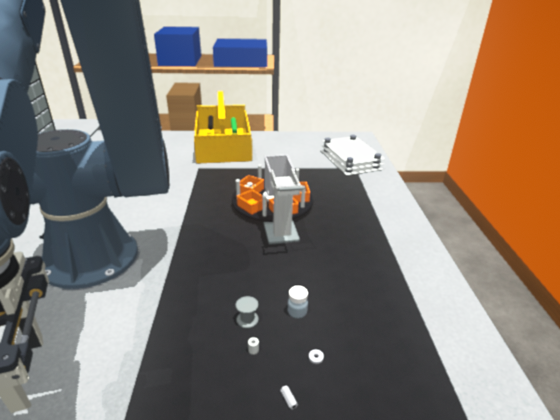

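View pics/top0.png

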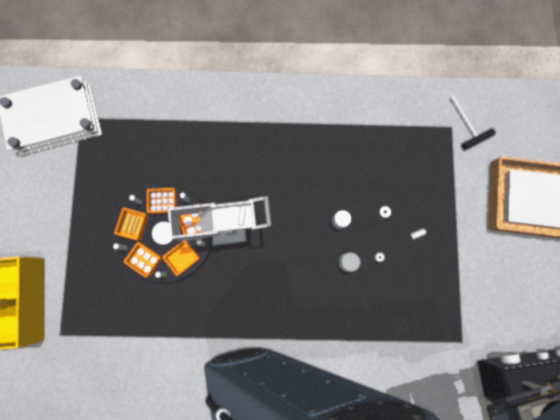

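The side view shows the standoff near (289,397), bearing (316,356), spacer (253,346), jar (298,300) and reel (247,310). In the top view the standoff is at (419,233). The carousel hub is at (163,233), with the chute running right to the bar at about (262,213). I'll zoom in on the carousel.

```bash
cat > h.py <<'E'
from station import r, read_camera, calibration
import cv2, numpy as np
from scipy.spatial.transform import Rotation as R
def ray(c,uv):
    M=R.from_rotvec(c['rvec']).as_matrix()
    d=M.T@np.array([(uv[0]-c['cx'])/c['fx'],(uv[1]-c['cy'])/c['fy'],1])
    return -M.T@np.array(c['tvec']),d
def onz(c,uv,z):
    o,d=ray(c,uv); return o+d*(z-o[2])/d[2]
def proj(c,p):
    q=R.from_rotvec(c['rvec']).apply(p)+c['tvec']; return np.array([c['fx']*q[0]/q[2]+c['cx'],c['fy']*q[1]/q[2]+c['cy']])
def meet(L):  # closest point to several rays
    A=np.zeros((3,3));b=np.zeros(3)
    for o,d in L:
        d=d/np.linalg.norm(d);P=np.eye(3)-np.outer(d,d);A+=P;b+=P@o
    p=np.linalg.solve(A,b)
    return p,[np.linalg.norm(np.cross(d/np.linalg.norm(d),p-o)) for o,d in L]
def totool(v,s=None):
    s=s or r.read_state(); w,x,y,z=s['tcp_rot']
    return R.from_quat([x,y,z,w]).inv().apply(v)
E
python3 - <<'E'
from h import *
a=cv2.imread('pics/top0.png')[170:290,100:290]
cv2.imwrite('pics/crop1.png',cv2.resize(a,None,fx=4,fy=4,interpolation=cv2.INTER_CUBIC))
c=calibration('top');s=calibration('side')
for n,t,q in(("standoff",(419,233),(289,397)),("bear",(385,212),(316,356)),("spacer",(379.5,257),(253,346))):
    print(n,onz(c,t,.007),onz(s,q,.007),meet([ray(c,t),ray(s,q)]))
print(ray(c,(0,0))[0])
E
```

```text
standoff [ 0.51853906 -0.43852148  0.007     ] [ 0.5173409  -0.43429123  0.007     ] (array([ 0.51758101, -0.43694666,  0.01114203]), [np.float64(0.0005317071669265992), np.float64(0.0005317071669266893)])
bear [ 0.57675439 -0.34292864  0.007     ] [ 0.57872395 -0.3435198   0.007     ] (array([ 0.57783413, -0.34315612,  0.00639081]), [np.float64(0.0009742945476873665), np.float64(0.0009742945476874067)])
spacer [ 0.44858591 -0.32457473  0.007     ] [ 0.44806597 -0.31478847  0.007     ] (array([ 0.44827581, -0.32210352,  0.015874  ]), [np.float64(4.487957412500296e-05), np.float64(4.4879574125023336e-05)])
[ 0.40370164 -0.0123721   1.12924027]
```

View pics/crop1.png

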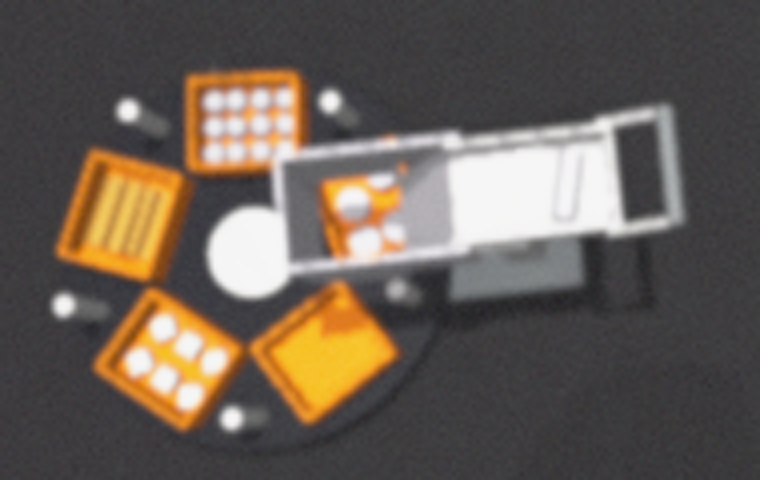

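The crop shows the empty bin at about (325,355), so it's lower right of the hub at (252,252) and needs roughly 60° CCW. Post tops are at (128,110), (330,102), (64,305), (232,418) and (398,290). The bar is at (672,165) and standoff_b is a thin outline at (568,182).

Run:
```python
from h import *
c=calibration('top'); g=lambda u,v:(100+(u-1.5)/4,170+(v-1.5)/4)
posts=[(128,110),(64,305),(232,418),(398,290),(330,102)]  # CCW in the picture from post2: 2,3,4,0,1
P=np.array([onz(c,g(*p),.095)[:2] for p in posts])
k=np.arange(5)
z=P[:,0]+1j*P[:,1]; e=np.exp(1j*k*2*np.pi/5)
ctr=z.mean(); a=(( z-ctr)*e.conj()).mean()
print('ctr',ctr,'rad',abs(a),'ang post2',np.degrees(np.angle(a)),'res',abs(z-ctr-a*e))
hub=onz(c,g(252,252),.06);print('hub',hub)
bar=onz(c,g(672,165),.217);pw=[onz(c,g(*q),.205) for q in((450,135),(460,247))]
print('bar',bar,'hinge corners',pw)
b=onz(c,g(568,182),.189);print('b',b, onz(c,g(574,148),.189)-onz(c,g(565,218),.189))
d=bar[:2]-[ctr.real,ctr.imag];print('dist',np.hypot(*d),'ang',np.degrees(np.arctan2(d[1],d[0])))
im=cv2.imread('pics/top0.png')[220:246,405:435].astype(float).mean(2)
m=(im>120).astype(np.uint8);n,l,st,ce=cv2.connectedComponentsWithStats(m);i=1+st[1:,4].argmax()
ys,xs=np.nonzero(l==i);W=np.array([onz(c,(x+405,y+220),.011)[:2] for x,y in zip(xs,ys)])
w,v=np.linalg.eigh(np.cov(W.T));print('A',W.mean(0),np.sqrt(w*12),v[:,1],np.degrees(np.arctan2(v[1,1],v[0,1])))
t=np.array([.5178,-.437,.40])-r.read_state()['tcp_pos'];print(totool(t))
print(calibration('wrist'))
```

```text
ctr (0.5019508892712978+0.2765166574616658j) rad 0.11220238275296648 ang post2 39.914215638965764 res [0.00047332 0.00011351 0.00056527 0.00080675 0.00064539]
hub [0.49994571 0.27169741 0.06      ]
bar [ 0.54116513 -0.0085676   0.217     ] hinge corners [array([0.55795253, 0.12187287, 0.205     ]), array([0.49226676, 0.11331479, 0.205     ])]
b [0.53384757 0.05308998 0.189     ] [ 0.0420773 -0.0040335  0.       ]
dist 0.28776863740973274 ang -82.16793356558622
A [ 0.5169037  -0.43418239] [0.01816576 0.04310405] [-0.39609772  0.91820836] 113.33445377759192
[0.37638592 0.01348924 0.00428337]
{'fx': 325.1894234891498, 'fy': 325.1894234891498, 'cx': 279.4279477221263, 'cy': 212.6882584644996, 'rvec': array([-2.31259146,  1.74131865,  0.25967256]), 'tvec': array([-0.54877165, -0.03342419,  0.39097927])}
```

The fit agrees with the text: post radius is 112.2 mm, and the bar is 288 mm from the axis against 287. The chute heading is -82.2° and the empty bin is at -140.1°, so the turn is about +57.9°. Next I'll move above the standoff.

```bash
python3 shift.py '0 0 -0.17 0.04 0.0015 0; 0 0 -0.35 0.09 0.003 0.003 1; 0 0 -0.53 0.14 0.005 0.004 1' 2>&1 | tail -3; python3 shift.py '0 0 -0.17 0.04 0.002 0 1; 0 0 -0.34 0.09 0.004 0 1; 0 0 -0.51 0.14 0.005 0 1; 0 0 -0.68 0.19 0.007 0 1; 0 0 -0.85 0.24 0.008 0 1; 0 0 -1.02 0.29 0.01 0 1; 0 0 -1.19 0.34 0.012 0 1; 0 0 -1.36 0.376 0.0135 0.004 1' | tail -3
```

```text
connect(sys.argv[1:4])
    ~~~~~~~^^^^^^^^^^^^^^^
ValueError: setting an array element with a sequence. The requested array has an inhomogeneous shape after 1 dimensions. The detected shape was (3,) + inhomogeneous part.
force: [-1.4, -0.4, -0.2]
finger_gap: 0.999
grasp_force: 0.0
```

```bash
python3 shift.py '0 0 -0.17 0 0 0.03 1; 0 0 -0.335 0 0 0.06 1; 0 0 -0.335 0 0 0.06 1'
python3 - <<'E'
from h import *
c=calibration('wrist');im=read_camera('wrist');cv2.imwrite('pics/w1.png',im[...,::-1])
np.save('w1.npy',np.r_[c['fx'],c['fy'],c['cx'],c['cy'],c['rvec'],c['tvec']])
print(proj(c,[.517,-.437,.01]))
E
```

```text
clock: 1.48
tcp_pos: [0.5172, -0.4369, 0.3383]
tcp_rot: [-0.002, 0.551, 0.835, 0.0]
force: [0.3, -0.3, -0.3]
finger_gap: 0.999
grasp_force: 0.0
[279.88839935 202.89870377]
```

View pics/w1.png

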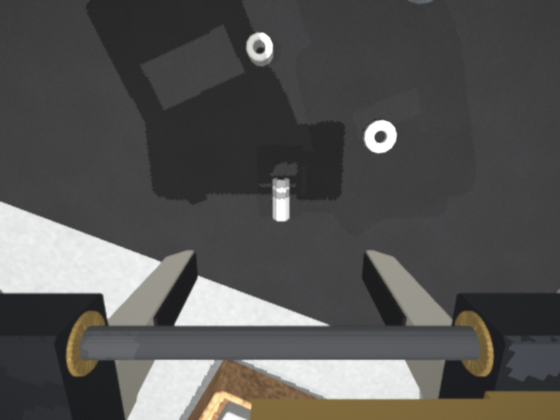

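The wrist view shows the standoff upright in the image at (281,199), spanning rows of about 178–221, with its axis along tool x. The spacer is at (260,47) and the bearing at (380,137), both clear of the fingers.

```bash
cat >> h.py <<'E'
def rect(im,box,th):
    x0,y0,x1,y1=box; g=im[y0:y1,x0:x1].astype(float).mean(2)
    n,l,st,ce=cv2.connectedComponentsWithStats((g>th).astype(np.uint8)); i=1+st[1:,4].argmax()
    ys,xs=np.nonzero(l==i); (c,s,a)=cv2.minAreaRect(np.c_[xs+x0,ys+y0].astype(np.float32))
    b=cv2.boxPoints((c,s,a)); return np.array(c),s,b
E
python3 - <<'E'
from h import *
im=cv2.imread('pics/w1.png');c=calibration('wrist')
C,s,b=rect(im,(255,150,310,240),110);print(C,s,b.round(1).tolist())
print(im[200,262:302].mean(1).astype(int), im[165:228:2,281].mean(1).astype(int))
e=sorted(b.tolist(),key=lambda p:p[1]);m1=np.mean(e[:2],0);m2=np.mean(e[2:],0)
p1,p2=onz(c,m1,.013),onz(c,m2,.013);print(p1,p2,(p1+p2)/2,np.linalg.norm(p1-p2),np.degrees(np.arctan2(*(p1-p2)[1::-1])))
ct,cs=calibration('top'),calibration('side')
T,_,_=rect(cv2.imread('pics/top0.png'),(405,220,435,246),120);S,_,_=rect(cv2.imread('pics/side0.png'),(272,380,306,415),120)
print(T,S,meet([ray(c,C),ray(ct,T),ray(cs,S)]))
q=r.read_state()['tcp_rot'];print(R.from_quat([q[1],q[2],q[3],q[0]]).as_matrix().round(3))
E
```

```text
[280.5 200. ] (42.0, 17.0) [[272.0, 179.0], [289.0, 179.0], [289.0, 221.0], [272.0, 221.0]]
[ 66  65  66  66  65  65  64  65  65  68 112 176 191 197 230 252 253 252
 253 254 254 253 249 235 226 225 208 138  77  63  63  64  64  63  62  62
  61  58  54  52] [ 65  65  66  65  66  61  40  82 173 184 185 216 254 253 193 183 185 250
 255 255 255 255 254 255 255 255 254 254 148  71  71  71]
[ 0.50919863 -0.41584241  0.013     ] [ 0.52570324 -0.45472811  0.013     ] [ 0.51745093 -0.43528526  0.013     ] 0.04224333606867503 112.99825708661373
[418.13793945 233.34481812] [288.13989258 395.61700439] (array([ 0.5166513 , -0.43465002,  0.01194435]), [np.float64(0.0008871017021702209), np.float64(0.0005881011912187604), np.float64(0.0010990840531214323)])
[[-0.391  0.921 -0.001]
 [ 0.921  0.391  0.001]
 [ 0.002 -0.001 -1.   ]]
```

```bash
python3 shift.py '0 0 0 0.001 0 0.04 0.7; 0 0 0 0.0018 0 0.09 0.5; 0 0 0 0.0018 0 0.13 0.5; 0 0 0 0.0018 0 0.147 0.5; 0 0 0 0.0018 0 0.148 0.3; 0 0 0 0.0018 0 0.148 0; 0 0 0 0.0018 0 0.148 0; 0 0 0 0.0018 0 0.148 0' 30; python3 shift.py '0 0 0 0 0 0 0; 0 0 0 0 0 -0.03 0; 0 0 0 0 0 -0.08 0'
```

```text
clock: 2.52
tcp_pos: [0.5169, -0.4357, 0.1937]
tcp_rot: [0.001, 0.551, 0.835, -0.0]
force: [-0.1, -0.1, -0.6]
finger_gap: 0.187
grasp_force: 0.0
clock: 2.9
tcp_pos: [0.5164, -0.4352, 0.272]
tcp_rot: [-0.002, 0.55, 0.835, 0.0]
force: [0.1, -0.6, -0.4]
finger_gap: 0.155
grasp_force: 24.5
```

```bash
python3 shift.py '0 0 0 0 0 -0.03 0; 0 0 0 0 0 -0.04 0; 0 0 0 0 0 -0.04 0'
python3 - <<'E'
from h import *
im=read_camera('wrist')[...,::-1];s=read_camera('side')[...,::-1]
a=np.hstack([im[140:420,100:460], cv2.resize(s[270:410,180:360],None,fx=2,fy=2)]);cv2.imwrite('pics/w2.png',a)
E
```

```text
clock: 3.28
tcp_pos: [0.5167, -0.4355, 0.3123]
tcp_rot: [-0.0, 0.55, 0.835, 0.0]
force: [0.6, -0.1, -0.3]
finger_gap: 0.151
grasp_force: 24.5
```

View pics/w2.png

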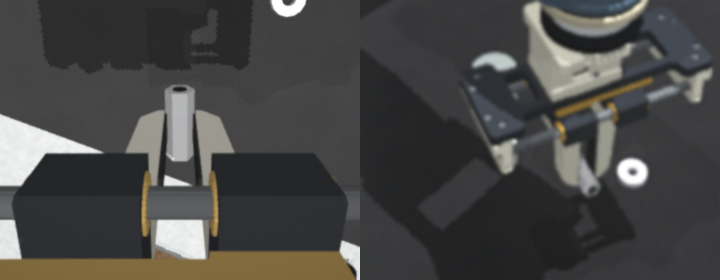

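The standoff is held between the pads: the near end is at about (180,90) in the left crop and the far end at (180,160). The 14 mm gap suggests it's gripped on its flats. I'll check its pitch against the projection.

Run:
```python
from h import *
c=calibration('wrist');s=calibration('side');t=r.read_state();q=t['tcp_rot'];M=R.from_quat([q[1],q[2],q[3],q[0]])
for z in(.170,.178,.184):
  for p in(0,.35,-.35):
    L=[]
    for k in(1,-1):
      w=t['tcp_pos']+M.apply([k*.02*np.cos(p),0,z+k*.02*np.sin(p)])
      L.append((proj(c,w).round(0)-[100,140]).tolist()+((proj(s,w)-[180,270])*2+[360,0]).round(0).tolist())
    print(z,p,L)
```

```text
0.17 0 [[180.0, 105.0, 571.0, 143.0], [180.0, 175.0, 593.0, 178.0]]
0.17 0.35 [[180.0, 102.0, 572.0, 149.0], [180.0, 181.0, 592.0, 171.0]]
0.17 -0.35 [[180.0, 113.0, 572.0, 138.0], [180.0, 166.0, 592.0, 182.0]]
0.178 0 [[180.0, 99.0, 571.0, 149.0], [180.0, 166.0, 592.0, 184.0]]
0.178 0.35 [[180.0, 96.0, 572.0, 155.0], [180.0, 172.0, 592.0, 178.0]]
0.178 -0.35 [[180.0, 106.0, 572.0, 145.0], [180.0, 158.0, 591.0, 188.0]]
0.184 0 [[180.0, 95.0, 571.0, 153.0], [180.0, 160.0, 592.0, 189.0]]
0.184 0.35 [[180.0, 92.0, 571.0, 160.0], [180.0, 165.0, 592.0, 182.0]]
0.184 -0.35 [[180.0, 102.0, 572.0, 149.0], [180.0, 152.0, 591.0, 193.0]]
```

```bash
python3 shift.py '0 0 0 0.01 0.004 -0.05 0; 0 0 -0.17 0.06 0.026 -0.09 0; 0 0 -0.34 0.115 0.05 -0.12 0; 0 0 -0.51 0.17 0.075 -0.14 0; 0 0 -0.68 0.225 0.1 -0.15 0; 0 0 -0.85 0.28 0.125 -0.15 0; 0 0 -1.02 0.335 0.15 -0.15 0; 0 0 -1.19 0.39 0.174 -0.15 0' ; python3 shift.py '0 0 -0.115 0.04 0.095 0 0; 0 0 -0.115 0.04 0.095 0 0; 0 0 -0.115 0.04 0.095 0 0';  python3 - <<'E'
from h import *
im=read_camera('wrist')[...,::-1];cv2.imwrite('pics/w3.png',im);c=calibration('wrist')
C=np.array([.502,.2765]);u=np.array([.1357,-.9907]);x=np.array([.9907,.1357])
for n,o,a,z in(('hingeL',.157,-.027,.182),('hingeR',.157,.027,.182),('b',.2257,0,.189),('bar-',.287,-.034,.217),('bar+',.287,.034,.217),('wall',.252,0,.207)): print(n,proj(c,[*(C+u*o+x*a),z]).round(1))
q=r.read_state()['tcp_rot'];print(R.from_quat([q[1],q[2],q[3],q[0]]).as_matrix().round(3))
E
```

```text
clock: 4.38
tcp_pos: [0.5228, -0.0092, 0.4615]
tcp_rot: [-0.001, -0.015, 1.0, 0.0]
force: [1.4, -0.3, -0.9]
finger_gap: 0.152
grasp_force: 24.5
clock: 4.75
tcp_pos: [0.4799, 0.0848, 0.4617]
tcp_rot: [-0.001, -0.071, 0.997, 0.0]
force: [0.1, -0.3, -0.4]
finger_gap: 0.151
grasp_force: 24.5
hingeL [315.2 239.2]
hingeR [313.  295.1]
b [234.8 271.3]
bar- [145.8 247. ]
bar+ [155.5 325.3]
wall [199.1 281.5]
[[-0.99  -0.141 -0.001]
 [-0.141  0.99  -0.   ]
 [ 0.001 -0.    -1.   ]]
```

View pics/w3.png

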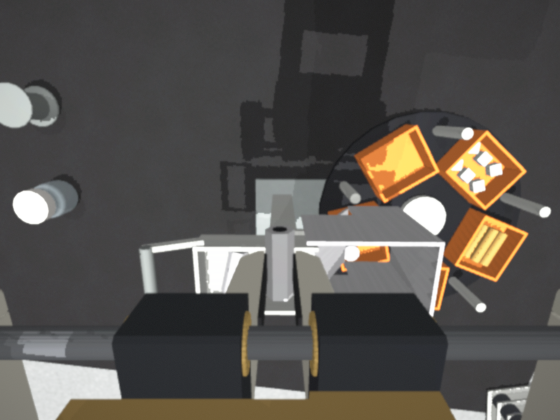

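The wrist view shows the bar at about (148,270), the pan's left wall at about (197,270) and b's edges near x 215–240. The projected positions agree within a pixel or two. Next I'll triangulate the bar and b heights from the top and wrist views.

Run:
```python
from h import *
im=cv2.imread('pics/w3.png').astype(int).mean(2).astype(int);c=calibration('wrist');ct=calibration('top')
for y in(262,275,285): print(y,im[y,138:162],'|',im[y,190:262].tolist())
t=cv2.imread('pics/top0.png').astype(int).mean(2).astype(int)
for y in(208,213,218,222): print(y,t[y,232:276].tolist())
```

```text
262 [ 69  78 115 166 193 205 213 213 211 208 202 190 175 158 138 112  88  73
  69  69  69  70  71  70] | [70, 69, 91, 191, 252, 254, 254, 246, 177, 128, 124, 125, 126, 128, 138, 164, 182, 190, 228, 253, 254, 254, 254, 254, 254, 254, 254, 254, 254, 254, 254, 254, 254, 254, 254, 253, 241, 217, 207, 216, 240, 253, 254, 254, 254, 254, 255, 253, 210, 142, 133, 133, 133, 133, 133, 133, 133, 133, 133, 133, 133, 133, 133, 133, 133, 133, 133, 133, 133, 133, 133, 133]
275 [ 68  67  69  85 133 181 201 210 214 212 209 203 193 179 164 146 121  95
  75  67  68  68  68  68] | [68, 68, 70, 91, 191, 252, 254, 253, 243, 173, 128, 124, 125, 126, 128, 138, 164, 184, 197, 234, 253, 254, 254, 254, 254, 254, 254, 254, 254, 254, 254, 254, 254, 250, 224, 207, 211, 233, 252, 254, 254, 252, 230, 162, 135, 132, 133, 133, 133, 133, 134, 133, 133, 133, 133, 133, 133, 133, 133, 133, 133, 133, 133, 133, 133, 133, 132, 133, 133, 133, 132, 118]
285 [ 67  67  67  68  82 123 173 198 208 214 213 209 203 194 179 164 146 124
  97  77  69  67  68  69] | [68, 68, 68, 72, 109, 207, 252, 254, 252, 228, 155, 126, 124, 126, 127
[... 423 characters left out ...]
0, 63, 61, 64, 66, 92, 133, 166, 172, 148, 107, 75, 63, 62, 63, 61, 63]
213 [246, 246, 246, 246, 246, 245, 242, 231, 235, 243, 244, 239, 222, 225, 242, 246, 246, 246, 245, 242, 236, 220, 160, 92, 63, 57, 59, 60, 63, 60, 62, 61, 72, 106, 149, 171, 164, 129, 88, 67, 61, 63, 62, 59]
218 [245, 246, 246, 246, 245, 243, 233, 231, 242, 245, 243, 229, 223, 239, 244, 246, 246, 246, 245, 243, 239, 235, 202, 129, 74, 63, 59, 63, 59, 59, 59, 62, 67, 90, 131, 163, 171, 149, 110, 74, 60, 61, 65, 62]
222 [246, 246, 246, 245, 245, 240, 228, 235, 243, 243, 237, 217, 222, 241, 245, 245, 245, 245, 245, 244, 239, 232, 219, 160, 92, 65, 61, 60, 60, 60, 65, 68, 68, 80, 111, 149, 171, 161, 130, 90, 64, 61, 64, 63]
```

```bash
python3 shift.py '0 0 0 -0.024 0.0033 0 0; 0 0 0 -0.0479 0.0067 0 0; 0 0 0 -0.0479 0.0067 0.03 0; 0 0 0 -0.0479 0.0067 0.06 0; 0 0 0 -0.0479 0.0067 0.075 0; 0 0 0 -0.0479 0.0067 0.08 0;  0 0 0 -0.0479 0.0067 0.08 0' ; python3 shift.py '0 0 0 0 0 0.003 0; 0 0 0 0 0 0.003 0'
```

```text
clock: 5.68
tcp_pos: [0.5275, 0.0959, 0.3831]
tcp_rot: [0.0, -0.069, 0.998, -0.0]
force: [0.8, 0.2, -0.6]
finger_gap: 0.15
grasp_force: 24.5
clock: 5.92
tcp_pos: [0.5272, 0.0962, 0.3801]
tcp_rot: [0.0, -0.07, 0.998, 0.0]
force: [0.3, -0.5, -0.6]
finger_gap: 0.152
grasp_force: 24.5
```

```bash
python3 shift.py '0 0 0 0 0.002 0.003 0; 0 0 0 0 0.002 0.003 0'; python3 shift.py '0 0 0 0 0 0.003 0; 0 0 0 0 0 0.003 0'
```

```text
clock: 6.18
tcp_pos: [0.5268, 0.0983, 0.3766]
tcp_rot: [-0.0, -0.07, 0.998, -0.0]
force: [-0.4, 0.7, -0.9]
finger_gap: 0.155
grasp_force: 24.5
clock: 6.42
tcp_pos: [0.527, 0.0983, 0.3752]
tcp_rot: [0.001, -0.07, 0.998, 0.0]
force: [-5.6, 0.0, 13.6]
finger_gap: 0.157
grasp_force: 29.3
```

Contact was at the height I expected. Releasing and backing off.

```bash
python3 shift.py '0 0 0 0 0 -0.002 0.25; 0 0 0 0 0 -0.002 0.25; 0 0 0 0 0 -0.002 0.25; 0 0 0 0 0 -0.02 0.25; 0 0 0 0 0 -0.06 0.25; 0 0 0 0.03 0 -0.11 0.3; 0 0 0 0.08 0 -0.12 0.35; 0 0 0 0.08 0 -0.12 0.35'
python3 - <<'E'
from h import *
im=read_camera('wrist')[...,::-1];t=read_camera('top')[...,::-1]
cv2.imwrite('pics/w4raw.png',im);cv2.imwrite('pics/top4.png',t)
a=np.hstack([im[120:400,150:480],cv2.resize(t[170:282,130:290],None,fx=2.5,fy=2.5)]);cv2.imwrite('pics/w4.png',a)
E
```

```text
clock: 7.42
tcp_pos: [0.4457, 0.0869, 0.4949]
tcp_rot: [0.001, -0.07, 0.998, 0.0]
force: [0.5, 0.6, -0.2]
finger_gap: 0.348
grasp_force: 0.0
```

View pics/w4.png

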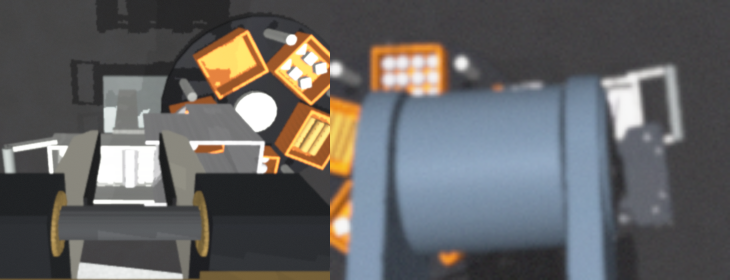

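The left crop shows standoff_a lying in the pan at about (130,165) near the hinge; the arm blocks the top view. Next is post 3, at 111.9°.

```bash
python3 shift.py '0 0 0.165 -0.007 0.036 0 0.5; 0 0 0.33 -0.014 0.072 0 0.5; 0 0 0.495 -0.02 0.108 0 0.5; 0 0 0.66 -0.028 0.144 0 0.5; 0 0 0.83 -0.035 0.18 0 0.5; 0 0 1.0 -0.042 0.216 0.03 0.5; 0 0 1.165 -0.049 0.252 0.07 0.5; 0 0 1.33 -0.0552 0.2886 0.12 0.5'; python3 shift.py '0 0 0 0 0 0.02 0.5; 0 0 0 0 0 0.02 0.5'
python3 - <<'E'
from h import *
im=read_camera('wrist')[...,::-1];cv2.imwrite('pics/w5.png',im);c=calibration('wrist')
for a in(111.9,183.9,39.9): print(proj(c,[.502+.1122*np.cos(np.radians(a)),.2765+.1122*np.sin(np.radians(a)),.095]).round(1))
q=r.read_state()['tcp_rot'];print(R.from_quat([q[1],q[2],q[3],q[0]]).as_matrix().round(3)[:,:2])
E
```

```text
clock: 8.52
tcp_pos: [0.463, 0.3823, 0.3717]
tcp_rot: [0.0, 0.563, 0.826, 0.0]
force: [0.3, 0.0, 0.7]
finger_gap: 0.501
grasp_force: 0.0
clock: 8.78
tcp_pos: [0.4626, 0.381, 0.351]
tcp_rot: [-0.001, 0.561, 0.828, -0.002]
force: [-0.2, -0.4, -0.2]
finger_gap: 0.498
grasp_force: 0.0
[276.8 223.9]
[150.2 311.5]
[404.5 311.1]
[[-0.371  0.929]
 [ 0.929  0.371]
 [-0.    -0.002]]
```

View pics/w5.png

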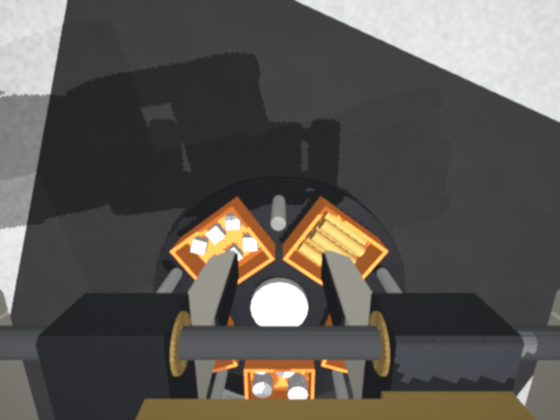

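The post top sits at about (279,225), against a prediction of (277,224). I'll descend and grip it.

```bash
python3 shift.py '0 0 0 0 -0.001 0.04 0.4; 0 0 0 0 -0.001 0.08 0.4; 0 0 0 0 -0.001 0.095 0.4; 0 0 0 0 -0.001 0.096 0.4;  0 0 0 0 -0.001 0.096 0.2; 0 0 0 0 -0.001 0.096 0;  0 0 0 0 -0.001 0.096 0; 0 0 0 0 -0.001 0.096 0' 15
python3 - <<'E'
from h import *
s=r.read_state();p=s['tcp_pos'];q=s['tcp_rot'];M=R.from_quat([q[1],q[2],q[3],q[0]]).as_matrix()
C=np.array([.502,.2765]);d=p[:2]-C;a=np.degrees(np.arctan2(d[1],d[0]));print(p,np.hypot(*d),a,'turn',97.8+72-a)
for th in np.linspace(0,57.9,9)[1:]:
    t=np.radians(th);n=C+[[np.cos(t),-np.sin(t)],[np.sin(t),np.cos(t)]]@d
    v=M.T@np.array([*(n-p[:2]),0]);print(round(-t,3),v.round(4))
E
```

```text
clock: 9.82
tcp_pos: [0.4616, 0.3803, 0.2585]
tcp_rot: [0.0, 0.561, 0.828, 0.001]
force: [0.4, 0.4, 6.1]
finger_gap: 0.127
grasp_force: 15.0
[0.4615643  0.38028796 0.25847831] 0.11138665715730549 111.28584518351852 turn 58.51415481648149
-0.126 [-0.0008 -0.014  -0.    ]
-0.253 [-0.0033 -0.0279 -0.    ]
-0.379 [-0.0076 -0.0413 -0.0001]
-0.505 [-0.0135 -0.054  -0.0001]
-0.632 [-0.0209 -0.0659 -0.0001]
-0.758 [-0.0298 -0.0768 -0.0001]
-0.884 [-0.04   -0.0865 -0.0001]
-1.011 [-0.0514 -0.0948 -0.0001]
```

```bash
python3 shift.py '0 0 -0.126 -0.0008 -0.014 -0.001 0; 0 0 -0.253 -0.0033 -0.0279 -0.001 0; 0 0 -0.379 -0.0076 -0.0413 -0.001 0; 0 0 -0.505 -0.0135 -0.054 -0.001 0; 0 0 -0.632 -0.0209 -0.0659 -0.001 0; 0 0 -0.758 -0.0298 -0.0768 -0.001 0; 0 0 -0.884 -0.04 -0.0865 -0.001 0; 0 0 -1.011 -0.0514 -0.0948 -0.001 0'; python3 shift.py '0 0 0 0 0 0 0; 0 0 0 0 0 0 0; 0 0 0 0 0 0 0'
python3 - <<'E'
from h import *
p=r.read_state()['tcp_pos'];d=p[:2]-[.502,.2765];print(np.hypot(*d),np.degrees(np.arctan2(d[1],d[0])))
t=read_camera('top')[...,::-1];cv2.imwrite('pics/top6.png',t)
E
```

```text
clock: 10.82
tcp_pos: [0.3925, 0.2968, 0.2585]
tcp_rot: [0.0, 0.088, 0.996, 0.0]
force: [7.9, -2.2, -8.6]
finger_gap: 0.125
grasp_force: 15.0
clock: 11.2
tcp_pos: [0.3927, 0.2974, 0.2585]
tcp_rot: [0.0, 0.09, 0.996, -0.0]
force: [5.4, -1.7, -8.7]
finger_gap: 0.126
grasp_force: 15.0
0.11131127079996427 169.19305909779874
```

```bash
python3 shift.py '0 0 0 0 0 0 0.35; 0 0 0 0 0 0 0.4; 0 0 0 0 0 -0.03 0.4; 0 0 0 0 0 -0.08 0.4; 0 0 0 0 0 -0.14 0.4; 0 0 0 0 0 -0.14 0.4; 0 0 0 0 0 -0.14 0.4'
python3 - <<'E'
from h import *
t=read_camera('top')[...,::-1];w=read_camera('wrist')[...,::-1];cv2.imwrite('pics/t7.png',t);cv2.imwrite('pics/w7.png',w)
c=calibration('wrist')
for a in(169.8,97.8,241.8): print(proj(c,[.502+.1122*np.cos(np.radians(a)),.2765+.1122*np.sin(np.radians(a)),.095]).round(1))
ct=calibration('top')
for k in range(5):
  a=np.radians(25.8+72*k);print((proj(ct,[.502+.1122*np.cos(a),.2765+.1122*np.sin(a),.095])-[100,165]).round(1)*2.2)
a=np.hstack([cv2.resize(t[165:285,100:270],None,fx=2.2,fy=2.2),cv2.resize(w[150:414,80:480],None,fx=1,fy=1)]);cv2.imwrite('pics/c7.png',a)
E
```

```text
clock: 12.12
tcp_pos: [0.3921, 0.2972, 0.3982]
tcp_rot: [-0.0, 0.09, 0.996, -0.0]
force: [-0.6, -0.0, -0.7]
finger_gap: 0.399
grasp_force: 0.0
[278.4 208.6]
[388.7 285.2]
[168.9 285.5]
[90.2  58.96]
[ 30.14 155.1 ]
[102.74 238.7 ]
[208.12 190.96]
[198.22  80.52]
```

View pics/c7.png

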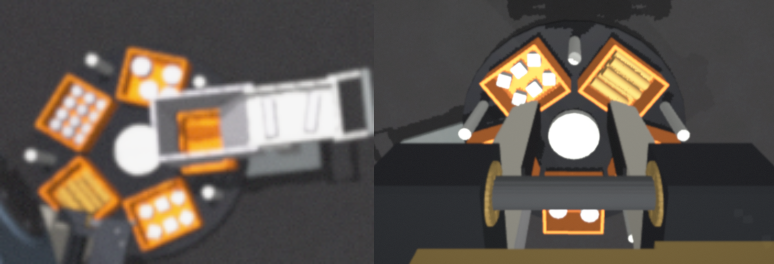

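In the left panel the empty bin shows plain orange under the spout at (200,130). Both standoffs lie in the pan, at (268,118) and (313,110). Next I'll measure the rotor angle from the post centroids.

Run:
```python
from h import *
ct=calibration('top');cw=calibration('wrist');C=np.array([.502,.2765])
def blob(im,uv,w,th):
    u,v=np.round(uv).astype(int);g=im[v-w:v+w+1,u-w:u+w+1].astype(float).mean(2);g=np.clip(g-th,0,None);ys,xs=np.mgrid[v-w:v+w+1,u-w:u+w+1]
    return np.array([(g*xs).sum(),(g*ys).sum()])/max(g.sum(),1)
def run(f,c,pts,w,th,step):
  im=cv2.imread(f)
  for k,uv in pts:
    for _ in range(2): uv=blob(im,uv,w,th)
    p=onz(c,uv,.095)[:2];d=p-C;print(f,k,uv.round(1),np.hypot(*d).round(4),'err deg',round(np.degrees(np.arctan2(d[1],d[0]))-k,2))
P=lambda u,v:np.array([100+u/2.2-.3,165+v/2.2-.3])
run('pics/t7.png',ct,[(25.8,P(92,60)),(97.8,P(30,155)),(-46.2-72,P(208,192))][:2]+[(-118.2,P(208,192)),(-46.2,P(200,81))],3,150,0)
run('pics/w7.png',cw,[(169.8,np.array([80+574,150+58])-[374,0]),(97.8,np.array([80+683-374,150+134])),(-118.2,np.array([80+465-374,150+133]))],5,150,0)
g=lambda u,v:(100+(u-1.5)/4,170+(v-1.5)/4)
run('pics/top0.png',ct,[(39.9,np.array(g(128,110))),(111.9,np.array(g(64,305))),(-176.1,np.array(g(232,418)))],3,150,0)
```

```text
pics/t7.png 25.8 [141.2 191.8] 0.1121 err deg -0.29
pics/t7.png 97.8 [113.6 235.1] 0.1123 err deg -0.51
pics/t7.png -118.2 [194.2 252. ] 0.1116 err deg -0.51
pics/t7.png -46.2 [190.3 202.2] 0.1115 err deg -0.66
pics/w7.png 169.8 [279.6 209.5] 0.1113 err deg -0.54
pics/w7.png 97.8 [389.  284.9] 0.1125 err deg 0.1
pics/w7.png -118.2 [170.7 283.4] 0.1111 err deg -1.41
pics/top0.png 39.9 [131.6 197.2] 0.1124 err deg 0.15
pics/top0.png 111.9 [115.5 245.9] 0.1124 err deg -0.04
pics/top0.png -176.1 [157.5 274.1] 0.1118 err deg -0.01
```

The rotor is within about 0.5° of square, so I'll leave it. Next I'll move out past the bar, turning the tool to line up with the hinge.

```bash
python3 shift.py '0 0 0 -0.015 -0.025 -0.05 0.25; 0 0 -0.08 -0.045 -0.075 -0.072 0.25; 0 0 -0.15 -0.077 -0.127 -0.072 0.25; 0 0 -0.22 -0.109 -0.18 -0.072 0.25; 0 0 -0.27 -0.141 -0.233 -0.072 0.25; 0 0 -0.315 -0.173 -0.286 -0.072 0.25; 0 0 -0.315 -0.206 -0.337 -0.072 0.25; 0 0 -0.315 -0.2386 -0.3883 -0.072 0.25'; python3 shift.py '-0.17 0 0 0 0 0 0.25; -0.34 0 0 0 0 0.02 0.25; -0.5 0 0 0 0 0.03 0.25; -0.5 0 0 0 0 0.03 0.25; -0.5 0 0 0 0 0.03 0.25'
cat > k.py <<'E'
from h import *
s=r.read_state();p=s['tcp_pos'];q=s['tcp_rot'];M=R.from_quat([q[1],q[2],q[3],q[0]]).as_matrix()
C=np.array([.502,.2765]);u=np.array([.1357,-.9907]);x=np.array([.9907,.1357])
d=p[:2]-C;print('out',d@u-.157,'lat',d@x,'up',p[2]-.182,'joints',s['joint_pos'].round(2))
print('phi',np.arctan2(M[:2,2]@u,-M[2,2]),'zlat',M[:2,2]@x,'tool x along -x',-(M[:2,0]@x),M[2,0])
def goal(phi,dist,th=0,bar=(.130,.035)):
    b=np.array(bar);c_,s_=np.cos(th),np.sin(th);b=np.array([c_*b[0]-s_*b[1],s_*b[0]+c_*b[1]])
    o=b[0]-dist*np.sin(phi);h=b[1]+dist*np.cos(phi);return np.array([*(C+u*(.157+o)),.182+h])
def tool(g): return (M.T@(g-p)).round(4)
E
python3 - <<'E'
from k import *
print(tool(goal(-.5,.252)),tool(goal(-.5,.172)))
E
```

```text
clock: 13.22
tcp_pos: [0.5583, -0.1296, 0.4692]
tcp_rot: [-0.001, -0.067, 0.998, 0.001]
force: [0.6, 0.9, 0.0]
finger_gap: 0.251
grasp_force: 0.0
clock: 13.85
tcp_pos: [0.5579, -0.1275, 0.4405]
tcp_rot: [-0.017, -0.065, 0.967, 0.245]
force: [0.2, 0.4, 0.4]
finger_gap: 0.248
grasp_force: 0.0
out 0.2507835202140146 lat 0.0005217857312904672 up 0.25854446345052556 joints [-0.37  0.4   1.52  0.43  1.49 -2.17]
phi -0.4967380792811475 zlat -0.00010257859266382541 tool x along -x 0.9999497990957326 0.0006477818290572535
[ 0.0005 -0.0011  0.0021] [ 0.0005 -0.0009  0.0821]
```

Run:
```python
from k import *
c=calibration('wrist');im=read_camera('wrist').astype(float).mean(2)
for a in(-.02,0,.02):
    b=[*(C+u*.287+x*a),.217];uv=proj(c,b);o=proj(c,[*(C+u*.292+x*a),.217])
    n=(o-uv)/np.linalg.norm(o-uv);sc=np.linalg.norm(o-uv)/5
    pr=[int(im[tuple(np.round(uv+n*sc*t)[::-1].astype(int))]) for t in range(-14,15)]
    print(a,uv.round(1),'px/mm',sc.round(2),pr)
```

```text
out 0.2507835202140146 lat 0.0005217857312904672 up 0.25854446345052556 joints [-0.37  0.4   1.52  0.43  1.49 -2.17]
phi -0.4967380792811475 zlat -0.00010257859266382541 tool x along -x 0.9999497990957326 0.0006477818290572535
-0.02 [278.7 199.7] px/mm 1.21 [147, 146, 144, 142, 141, 139, 139, 136, 127, 117, 114, 117, 116, 112, 109, 103, 93, 87, 92, 133, 191, 218, 220, 220, 219, 208, 212, 217, 220]
0 [278.8 225.3] px/mm 1.19 [148, 146, 144, 141, 127, 76, 71, 74, 91, 115, 127, 121, 116, 113, 109, 105, 94, 88, 81, 74, 69, 68, 67, 68, 69, 69, 68, 69, 68]
0.02 [278.9 249.6] px/mm 1.17 [71, 69, 70, 68, 68, 68, 68, 71, 104, 156, 192, 198, 200, 196, 190, 177, 163, 129, 105, 81, 70, 68, 67, 68, 69, 68, 69, 68, 68]
```

The bar is within 1 mm of where I predicted. Sliding over it and gripping.

```bash
python3 shift.py '0 0 0 0.0005 0 0.03 0.25; 0 0 0 0.0005 0 0.06 0.25; 0 0 0 0.0005 0 0.078 0.25; 0 0 0 0.0005 0 0.082 0.25;  0 0 0 0.0005 0 0.082 0.25; 0 0 0 0.0005 0 0.082 0.1; 0 0 0 0.0005 0 0.082 0; 0 0 0 0.0005 0 0.082 0' 20; python3 shift.py '0 0 0 0 0 0 0; 0 0 0 0 0 0 0'
python3 - <<'E'
from k import *
# actual bar relative hinge from grip
o=(p[:2]-C)@u-.157; phi=np.arctan2(M[:2,2]@u,-M[2,2])
g0=goal(phi,.172)
for th in np.linspace(0,1.2,13)[1:]:
    print(round(th,2),(tool(goal(phi+th,.172,th))-tool(g0)).round(4))
E
```

```text
clock: 14.9
tcp_pos: [0.5521, -0.0893, 0.3693]
tcp_rot: [-0.016, -0.065, 0.967, 0.246]
force: [0.6, -5.8, 0.2]
finger_gap: 0.099
grasp_force: 20.0
clock: 15.15
tcp_pos: [0.5521, -0.0893, 0.3692]
tcp_rot: [-0.016, -0.065, 0.967, 0.246]
force: [0.4, -4.8, 0.0]
finger_gap: 0.099
grasp_force: 20.0
out 0.21221479801107565 lat 4.8171844865203205e-06 up 0.18721368807752375 joints [-0.31  0.44  1.64  0.46  1.32 -2.2 ]
phi -0.4979462894931873 zlat 0.00175201954221799 tool x along -x 0.9999485703058423 -0.0011209433527462585
0.1 [ 0.      0.0269 -0.0084]
0.2 [ 0.      0.0545 -0.0141]
0.3 [ 0.      0.0826 -0.017 ]
0.4 [ 1.000e-04  1.108e-01 -1.700e-02]
0.5 [ 1.000e-04  1.389e-01 -1.430e-02]
0.6 [ 1.000e-04  1.665e-01 -8.800e-03]
0.7 [ 0.0002  0.1935 -0.0005]
0.8 [2.000e-04 2.195e-01 1.040e-02]
0.9 [0.0003 0.2443 0.0239]
1.0 [0.0003 0.2676 0.0397]
1.1 [0.0004 0.2892 0.0578]
1.2 [0.0004 0.309  0.078 ]
```

```bash
python3 shift.py '0.1 0 0 0 0.0269 -0.0084 0; 0.2 0 0 0 0.0545 -0.0141 0; 0.3 0 0 0 0.0826 -0.017 0; 0.4 0 0 0.0001 0.1108 -0.017 0; 0.5 0 0 0.0001 0.1389 -0.0143 0; 0.6 0 0 0.0001 0.1665 -0.0088 0; 0.7 0 0 0.0002 0.1935 -0.0005 0; 0.8 0 0 0.0002 0.2195 0.0104 0' 30; python3 shift.py '0 0 0 0 0 0 0'
python3 - <<'E'
from k import *
phi=np.arctan2(M[:2,2]@u,-M[2,2])
g0=goal(phi,.172,.8);print('err',tool(g0),s['grasp_force'])
for th in(.9,1.0,1.1,1.2,1.22): print(round(th,2),(tool(goal(phi+th-.8,.172,th))-tool(g0)).round(4))
E
```

```text
clock: 16.15
tcp_pos: [0.5251, 0.1082, 0.4653]
tcp_rot: [0.011, -0.067, 0.986, -0.15]
force: [1.5, 4.0, -9.5]
finger_gap: 0.098
grasp_force: 30.0
clock: 16.27
tcp_pos: [0.525, 0.1084, 0.4655]
tcp_rot: [0.011, -0.068, 0.986, -0.149]
force: [0.9, -2.3, 1.4]
finger_gap: 0.093
grasp_force: 30.0
out 0.012710095953486988 lat -1.5638390614049939e-06 up 0.2835492018827091 joints [ 0.17  0.28  1.61 -0.31  1.28 -1.45]
phi 0.3008024984992825 zlat 0.0017458035410593117 tool x along -x 0.9999483983108162 -0.001352100247269311
err [ 0.     -0.0012  0.0021] 30.002633929252625
0.9 [-0.      0.0269 -0.0084]
1.0 [-0.0001  0.0546 -0.0141]
1.1 [-0.0001  0.0826 -0.017 ]
1.2 [-1.000e-04  1.108e-01 -1.700e-02]
1.22 [-1.000e-04  1.165e-01 -1.670e-02]
```

```bash
python3 shift.py '0.1 0 0 0 0.0269 -0.0084 0; 0.2 0 0 0 0.0546 -0.0141 0; 0.3 0 0 0 0.0826 -0.017 0; 0.4 0 0 0 0.1108 -0.017 0; 0.42 0 0 0 0.1165 -0.0167 0; 0.42 0 0 0 0.1165 -0.0167 0; 0.42 0 0 0 0.1165 -0.0167 0; 0.42 0 0 0 0.1165 -0.0167 0' ; python3 shift.py '0 0 0 0 0 0 0; 0 0 0 0 0 0 0; 0 0 0 0 0 0 0; 0 0 0 0 0 0 0; 0 0 0 0 0 0 0; 0 0 0 0 0 0 0; 0 0 0 0 0 0 0; 0 0 0 0 0 0 0'
python3 - <<'E'
from k import *
phi=np.arctan2(M[:2,2]@u,-M[2,2]);g0=goal(phi,.172,1.22);print('err',tool(g0))
for th in(1.22,1.1,.97,.84,.7,.55,.4,.28,.2,.1,.05,0): print(round(th,2),(tool(goal(phi+th-1.22,.172,th))-tool(g0)).round(4), round(th-1.22,2))
for n in('top','side','wrist'): cv2.imwrite(f'pics/lift_{n}.png',read_camera(n)[...,::-1])
t,d=cv2.imread('pics/lift_top.png'),cv2.imread('pics/lift_side.png')
E
```

```text
clock: 17.27
tcp_pos: [0.5099, 0.2213, 0.4465]
tcp_rot: [0.024, -0.063, 0.934, -0.35]
force: [6.6, -0.1, -2.2]
finger_gap: 0.096
grasp_force: 30.0
clock: 18.27
tcp_pos: [0.5099, 0.2212, 0.4465]
tcp_rot: [0.024, -0.063, 0.934, -0.35]
force: [6.1, 0.9, -3.3]
finger_gap: 0.095
grasp_force: 30.0
out -0.10118069193772589 lat 0.0003751833995011178 up 0.2645066287115621 joints [ 0.43  0.38  1.56 -0.68  1.48 -1.11]
phi 0.7169511124658203 zlat -0.0007716290582549793 tool x along -x 0.9999489941282472 -0.00043502796323133947
err [0.0004 0.0005 0.0005]
1.22 [0. 0. 0.] 0.0
1.1 [-0.0001 -0.031   0.0136] -0.12
0.97 [-0.0001 -0.0626  0.0323] -0.25
0.84 [-0.0002 -0.0915  0.0549] -0.38
0.7 [-0.0003 -0.119   0.0833] -0.52
0.55 [-0.0003 -0.1438  0.1176] -0.67
0.4 [-0.0004 -0.1631  0.1553] -0.82
0.28 [-0.0004 -0.1744  0.1872] -0.94
0.2 [-0.0005 -0.1798  0.2092] -1.02
0.1 [-0.0005 -0.184   0.2371] -1.12
0.05 [-0.0005 -0.1851  0.2512] -1.17
0 [-0.0005 -0.1855  0.2653] -1.22
```

```bash
python3 shift.py '0 0 0 0 0 0 0; 0 0 0 0 0 0 0; 0 0 0 0 0 0 0; 0 0 0 0 0 0 0; 0 0 0 0 0 0 0; 0 0 0 0 0 0 0; 0 0 0 0 0 0 0; 0 0 0 0 0 0 0' | head -1; python3 shift.py '-0.12 0 0 0 -0.031 0.0136 0; -0.25 0 0 0 -0.0626 0.0323 0; -0.38 0 0 0 -0.0915 0.0549 0; -0.52 0 0 0 -0.119 0.0833 0; -0.67 0 0 0 -0.1438 0.1176 0; -0.82 0 0 0 -0.1631 0.1553 0; -0.94 0 0 0 -0.1744 0.1872 0; -1.02 0 0 0 -0.1798 0.2092 0' ; python3 shift.py '0 0 0 0 0 0 0; 0 0 0 0 0 0 0'|head -1;  python3 - <<'E'
from k import *
phi=np.arctan2(M[:2,2]@u,-M[2,2]);g0=goal(phi,.172,.2);print('err',tool(g0))
for th in(.13,.07,.03,0): print(round(th-.2,2),(tool(goal(phi+th-.2,.172,th))-tool(g0)).round(4))
E
```

```text
clock: 19.42
clock: 20.42
tcp_pos: [0.5462, -0.0501, 0.407]
tcp_rot: [-0.009, -0.065, 0.986, 0.153]
force: [5.0, 9.3, -5.2]
finger_gap: 0.097
grasp_force: 30.0
clock: 20.68
out 0.1716948574846726 lat -0.0004417684092044513 up 0.2255581089559503 joints [-0.22  0.36  1.64  0.3   1.26 -2.03]
phi -0.3030168017859498 zlat 0.0034806947569937428 tool x along -x 0.9999398058211932 -0.0024146332098788324
err [-0.0004 -0.0004  0.0012]
-0.07 [-0.0001 -0.0183  0.0074]
-0.13 [-0.0001 -0.0336  0.0148]
-0.17 [-0.0001 -0.0435  0.0202]
-0.2 [-0.0001 -0.0508  0.0246]
```

```bash
python3 shift.py '-0.07 0 0 0 -0.0183 0.0074 0; -0.13 0 0 0 -0.0336 0.0148 0; -0.17 0 0 0 -0.0435 0.0202 0; -0.2 0 0 0 -0.0508 0.0246 0; -0.2 0 0 0 -0.0508 0.025 0; -0.2 0 0 0 -0.0508 0.025 0'
python3 - <<'E'
from k import *
print('err',tool(goal(-.5,.172)))
E
```

```text
clock: 21.42
tcp_pos: [0.5517, -0.0899, 0.3691]
tcp_rot: [-0.015, -0.065, 0.967, 0.247]
force: [3.4, 0.8, -1.9]
finger_gap: 0.093
grasp_force: 30.0
out 0.2127263763163779 lat -0.0004907504936981877 up 0.1870631090152543 joints [-0.32  0.44  1.64  0.46  1.32 -2.2 ]
phi -0.5010119550837102 zlat 0.0037924217791106417 tool x along -x 0.9999415785213623 -0.002435887589552828
err [-0.0005 -0.0003  0.0011]
```

Back at the pose where I gripped the bar. Releasing and backing out along the tool axis.

```bash
python3 shift.py '0 0 0 0 0 0 0.15; 0 0 0 0 0 0 0.25; 0 0 0 0 0 0 0.25; 0 0 0 0 0 -0.03 0.25; 0 0 0 0 0 -0.08 0.25; 0 0 0 0 0 -0.13 0.25; 0 0 0 0.03 0 -0.18 0.25; 0 0 0 0.08 0 -0.2 0.25'; python3 shift.py '0 0 0 0.05 -0.02 0 0.25; 0 0 0 0.1 -0.05 0 0.25; 0 0 0 0.1 -0.05 0 0.25; 0 0 0 0.1 -0.05 0 0.25'
python3 - <<'E'
from h import *
t=read_camera('top')[...,::-1];s=read_camera('side')[...,::-1];cv2.imwrite('pics/tf.png',t);cv2.imwrite('pics/sf.png',s)
a=cv2.resize(t[175:275,105:275],None,fx=4.7,fy=4.7,interpolation=cv2.INTER_CUBIC)[:,:799]
b=np.hstack([cv2.resize(s[145:245,220:320],None,fx=1.2,fy=1.2),cv2.resize(t[195:275,310:440],None,fx=1.5,fy=1.5),cv2.resize(s[280:410,220:340],None,fx=.92,fy=.92)])
o=np.zeros((600,800,3),np.uint8);o[:a.shape[0],:a.shape[1]]=a;h=min(b.shape[0],600-a.shape[0]);o[a.shape[0]:a.shape[0]+h,:b.shape[1]]=b[:h];cv2.imwrite('pics/fin.png',o)
E
```

```text
clock: 22.42
tcp_pos: [0.4849, -0.1957, 0.5462]
tcp_rot: [-0.016, -0.066, 0.967, 0.246]
force: [-0.0, 0.3, 0.2]
finger_gap: 0.25
grasp_force: 0.0
clock: 22.92
tcp_pos: [0.3926, -0.2516, 0.5207]
tcp_rot: [-0.016, -0.065, 0.967, 0.247]
force: [-0.0, 0.2, 0.2]
finger_gap: 0.252
grasp_force: 0.0
```

View pics/fin.png

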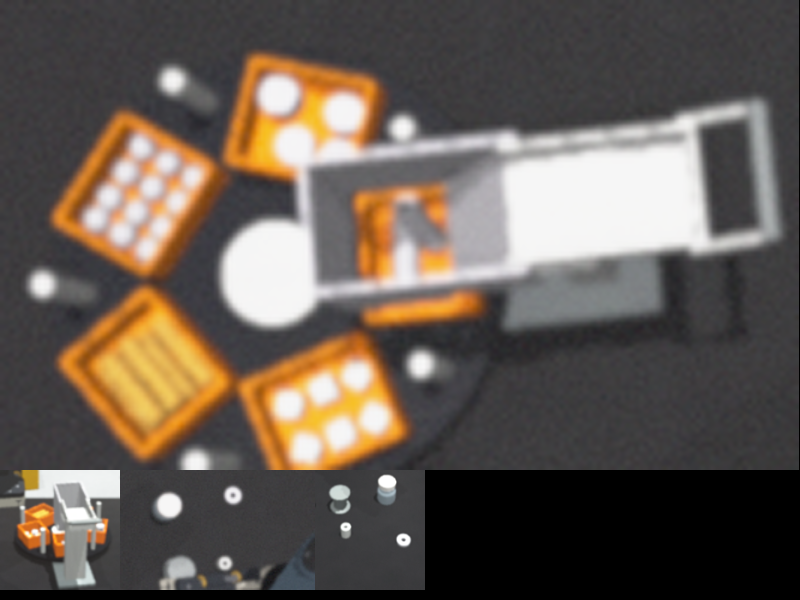

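The pan is empty and level. Both standoffs are in the bin under the spout, at about (405,235) and (430,225), and the bystanders stand where they were. One last rotor check before handing in.

Run:
```python
from h import *
im=cv2.imread('pics/tf.png').astype(float).mean(2);c=calibration('top')
for k,(u,v) in((25.8,(172,81)),(97.8,(42,285)),(169.8,(195,462)),(-118.2,(420,365))):
    u,v=round(105+u/4.7),round(175+v/4.7);g=np.clip(im[v-3:v+4,u-3:u+4]-150,0,None);ys,xs=np.mgrid[v-3:v+4,u-3:u+4]
    d=onz(c,((g*xs).sum()/g.sum(),(g*ys).sum()/g.sum()),.095)[:2]-[.502,.2765];print(np.hypot(*d).round(4),round(np.degrees(np.arctan2(d[1],d[0]))-k,2))
print(r.job_done())
```

```text
0.1121 -0.36
0.1123 -0.57
0.1118 -0.85
0.1115 -0.64
the job is handed in; nothing more can be done
None
```

The job is handed in at about 23 s: both standoffs are in the empty bin, which sits under the spout within about 0.6° of square by my measurement, the pan is empty and back level, and the bearing, spacer, jar and reel were not touched.

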